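# Slide the steel pressure disc into its counterbore

### The arm

A 7-joint arm with a two-finger parallel gripper is mounted at the origin on the work surface. World frame = base frame: x ahead of the robot, y to its left, z up, the work surface at z = 0. Lengths are in m, angles in rad, forces in N, time in s.
With the tool pointing down it reaches from about 0.4 to 0.85 m from the base axis. Payload 10.4 kg.
Tool frame: the origin (TCP) lies on the front face of the gripper's body, between the roots of the fingers; the fingertips stand 73 mm ahead of it and the grasp point (between the pads) lies 54 mm ahead of it; z points along the fingers, y is the line along which they close (so a half turn about z gives the same grasp; the last joint's range is limited). The gripper opens to 85 mm and grips with 20 to 120 N. Pads are 22 mm wide; open, the fingers measure 114 mm over their backs; the gripper's body (76 mm by 85 mm) begins 54 mm behind the grasp point. The pads swing forward as they close: fully open they stand 13 mm farther back than shut.
Start: joints at [1.312, 0.332, -0.065, 1.46, 0.022, 1.35, -0.088], TCP at [0.146, -0.608, 0.304] pointing down, gripper open.
Joint ranges: [-2.6, 2.6], [-0.5, 2.12], [-1.47, 1.34], [0.16, 2.42], [-1.27, 4.41], [0.06, 2.06], [-2.6, 2.6]. Speed limits (rad/s): [2.22, 2.22, 2.79, 2.79, 3.14, 3.14, 3.14].

### API

Orientations are given as a unit quaternion [x, y, z, w].
In Python, from workcell import manip gives the robot as it stands.
- The arm moves only by the shell command python3 -m jog 'ROWS' [FORCE]. ROWS is JSON, a list of rows, each an object with "grip": the gripper command: -1 is fully open, 1 is shut, values between are in proportion; "slide": the shift along the tool's x, y, z in cm, a list of three; "yaw": the turn about the tool's z in rad. A call has 1 to 8 rows; each row shifts and turns the commanded pose from where the row before left it, along the tool's axes as they then stand; what a row does not reach is not made up. A row lasts 1/10 s, in which the tool goes at most 50 mm and 8.59 degrees, less where a joint would pass 70% of its speed; a pose out of reach is approached as far as the arm can. A call with a gripper value outside its range is refused whole. The fingers move at their own pace and stop on an object; FORCE is the grip in N (left out, the last holds). Time passes only in rows, so rows that do not move let the fingers close. It gives the time, the measured TCP pose, the force, the opening and the grip force at its end, in the units of the state.
- manip.get_obs(): the state, without advancing time (a new reading comes with each control period).
- manip.camera(name): name is "scene" or "side" or "wrist"; returns the picture (480x640x3 uint8, blue, green, red); there is no depth.
- manip.calibration(name): a dict with "vfov" (degrees; the focal length in pixels is half the picture's height over the tangent of half this angle, whatever the lens; pixels are square), "cx", "cy" (the principal point, pixels), "camera_from_world" (4x4, takes a point from world to camera coordinates). Camera axes: x right, y down, z forward; pixel columns grow to the right and rows downward; lengths in m; the calibration is good to about 2 mm. A picture is of the moment at which its call begins: read the wrist's pose just before it. calibration takes no time and is no camera call; for the wrist camera it gives the pose at the moment of the call.
- manip.hand_in(): hands the job in; it is judged then, once.
Trained networks look in the newest picture that a camera, given by its name, has taken for a name from the list of things; names that differ only in an ending like _2 or _b are one class to them, and where a whole thing is asked for, a point or a joint stands for the part that bears it (a point fixed in the world has none). Each returns a list of dicts, best first, with "conf" (0 to 1); they miss things now and then, are a little off and sometimes report something else, mostly with a low value. They report only what shows in the picture. A call takes as long as a camera call. They do not tell look-alikes from the thing itself.
- manip.masks_of(thing, camera): "region" (480x640 bool, what is visible of it) and "centre" ([column, row] in pixels, amid what is visible of it).
The state is a dict: "clock": time; "joint_pos": joint angles; "joint_velocities": joint speeds; "tau": joint torques, N m; "position": TCP position; "ee_rot": TCP orientation; "ft_force": force on the tool from outside, world axes, zero at the start; "torque": the same for the moment, N m; "grip_width": opening from 0.0 (shut) to 1.0 (fully open); "grasp_force": force on a finger pad.
Only numpy, scipy, OpenCV 4.12 (cv2) and the standard library are available. Lean on these libraries where they do the work, as an engineer would, in place of code of your own. Each camera call takes 0.05 s, during which the arm holds its last target. There are 200 camera calls.

### The job

A loose steel pressure disc lies on top of the wooden clamping caul. With the fingertips, gently slide it across the wood and over the edge of the empty round recess so that it drops in and lies flat; take the fingers off it, then press down on its top with a fingertip to make sure that it is home, and come away. Do not pick the disc up or flick it, and leave the other disc in its recess and the things around the caul alone.

Things in the scene. Friction and masses are not known exactly. Their poses are not given: they have to be found in the camera images.
- disc: the loose plain steel disc, 42 mm diameter, 6 mm thick, about 65 g, with a small dark dot at the centre of its top (no hole); at the start it lies flat on the caul's top between the two recesses. Origin: centre of its underside; z up
- caul: hardwood block fixed to the bench, 260 mm long (its x) by 130 mm wide (its y) by 45 mm high, lying at any yaw; its flat top has two round recesses, each 46 mm in diameter and 7 mm deep with a flat, darker floor and vertical walls (rims chamfered 1 mm), centred on its long axis 70 mm either side of its middle. A disc fully home lies 1 mm below the wood. Origin: centre of its underside, on the bench; z up
- empty_recess (a point): centre of the mouth of the empty recess, level with the caul's top (45 mm above the bench; recess floor 7 mm lower), at x = +70 mm in the caul's frame
- filled_recess (a point): centre of the mouth of the recess that already holds a disc, level with the caul's top, at x = -70 mm in the caul's frame
- seated_disc: a second disc, same as the loose one, already home in the other recess and to be left there. Origin: centre of its underside
- bolt: bystander: steel bolt 85 mm tall standing on its 22 mm head on the bench beside the caul, shank 12 mm, loose. Origin: centre of its underside
- clamp_pad: bystander: loose wooden clamp pad on the bench beside the caul, 70 x 45 mm (x, y) with a half-round top, 48 mm high. Origin: centre of its underside
- gauge: bystander: dial gauge lying on its back on the bench beside the caul, 56 mm diameter, 22 mm thick, its stem reaching to 70 mm from the middle along its x. Origin: centre of its underside
There are look-alikes about, which are no part of the job. Leave any blue or purple look-alike of the seated_disc alone.

How it is judged:
By the outcome, as a careful person would: the job done as asked, in the order asked, and still so for the second after the job is handed in, with the robot touching nothing.
It also fails if it takes over 45 s, if anything falls off the work surface, if the arm or the gripper's body presses on something with over 40 N, if the wrist force passes 120 N, or if a joint passes its speed limit or range.

## Working session

There is one attempt and no reset: what is moved stays moved. The work goes in short steps, Python scripts to look and compute and a shell command to move; the robot and the scene stay as the last step left them, time stands still between calls to the robot, and variables do not carry over. Pictures are saved under pics/ and viewed, at most 10 in all, crops included, and the job is handed in when it is done.

```bash
mkdir -p pics; cat > h.py <<'E'
import numpy as np, cv2
from workcell import manip
from scipy.spatial.transform import Rotation as R
def proj(c,P):
    M=np.array(c["camera_from_world"]); f=240/np.tan(np.radians(c["vfov"])/2)
    p=M[:3,:3]@np.asarray(P,float)+M[:3,3]; return np.array([c["cx"]+f*p[0]/p[2],c["cy"]+f*p[1]/p[2]])
def ray(c,uv):
    M=np.array(c["camera_from_world"]); f=240/np.tan(np.radians(c["vfov"])/2)
    d=M[:3,:3].T@np.array([(uv[0]-c["cx"])/f,(uv[1]-c["cy"])/f,1]); return -M[:3,:3].T@M[:3,3],d/np.linalg.norm(d)
def at_z(c,uv,z):
    o,d=ray(c,uv); return o+d*(z-o[2])/d[2]
def tri(a,b):
    A=0;B=0
    for o,d in (a,b):
        Q=np.eye(3)-np.outer(d,d); A=A+Q; B=B+Q@o
    return np.linalg.solve(A,B)
E
python3 - <<'E'
from h import *
o=manip.get_obs(); print(o["clock"],o["position"],o["ee_rot"],o["ft_force"],o["grip_width"])
ims=[]
for n in ("scene","side","wrist"):
    ims.append(manip.camera(n)); cv2.imwrite(f"pics/{n}0.png",ims[-1])
    c=manip.calibration(n); print(n,c["vfov"],np.round(ray(c,(320,240)),3).tolist())
    for t in ("disc","seated_disc","caul","empty_recess","filled_recess","bolt","clamp_pad","gauge"):
        for m in manip.masks_of(t,n)[:3]:
            print(t,round(m["conf"],2),np.round(m["centre"]),m["region"].sum(),np.round(at_z(c,m["centre"],.05),3))
E
```

```text
0.0 [ 0.14595429 -0.60743395  0.30312321] [ 9.93055614e-01  1.17643761e-01 -1.28198166e-04 -6.90488562e-04] [-0.30717632  0.22375225  0.73401986] 0.9991915779624961
scene 56.57515090914438 [[0.913, -0.288, 0.562], [-0.52, 0.444, -0.73]]
disc 0.95 [348. 223.] 414 [0.55  0.082 0.05 ]
seated_disc 0.92 [286. 376.] 696 [ 0.692 -0.158  0.05 ]
seated_disc 0.79 [190. 311.] 530 [ 0.53  -0.199  0.05 ]
seated_disc 0.78 [316. 261.] 460 [ 0.577 -0.01   0.05 ]
caul 0.15 [396. 304.] 1210 [0.709 0.023 0.05 ]
empty_recess 0.64 [337. 246.] 10964 [0.575 0.035 0.05 ]
filled_recess 0.64 [334. 246.] 10972 [0.572 0.031 0.05 ]
bolt 0.65 [304. 175.] 273 [0.406 0.109 0.05 ]
clamp_pad 0.77 [257. 239.] 1336 [ 0.479 -0.05   0.05 ]
gauge 0.94 [399. 302.] 1311 [0.709 0.027 0.05 ]
side 46.61865002461336 [[0.471, -0.625, 0.411], [0.133, 0.875, -0.466]]
disc 0.74 [305. 234.] 379 [0.556 0.075 0.05 ]
seated_disc 0.93 [323. 263.] 421 [ 0.568 -0.011  0.05 ]
seated_disc 0.79 [285. 392.] 1056 [ 0.495 -0.238  0.05 ]
seated_disc 0.78 [432. 347.] 761 [ 0.649 -0.199  0.05 ]
caul 0.74 [306. 267.] 11655 [ 0.545 -0.019  0.05 ]
empty_recess 0.88 [306. 264.] 11693 [ 0.546 -0.011  0.05 ]
empty_recess 0.29 [402. 261.] 1166 [ 0.669 -0.024  0.05 ]
filled_recess 0.71 [308. 266.] 11670 [ 0.547 -0.017  0.05 ]
bolt 0.82 [191. 235.] 470 [0.396 0.1   0.05 ]
clamp_pad 0.77 [232. 304.] 2576 [ 0.45  -0.084  0.05 ]
gauge 0.75 [404. 259.] 1188 [ 0.673 -0.022  0.05 ]
wrist 71.44627047945494 [[0.225, -0.589, 0.375], [-0.308, -0.08, -0.948]]
```

```bash
python3 - <<'E'
import cv2,numpy as np
a=[cv2.imread(f"pics/{n}0.png") for n in ("scene","side","wrist")]
h=[cv2.resize(x,(400,300),interpolation=cv2.INTER_AREA) for x in a]
cv2.imwrite("pics/all0.png",np.vstack([np.hstack(h[:2]),np.hstack([h[2],h[2]*0])]))
E
```

```text
(no output)
```

View pics/all0.png

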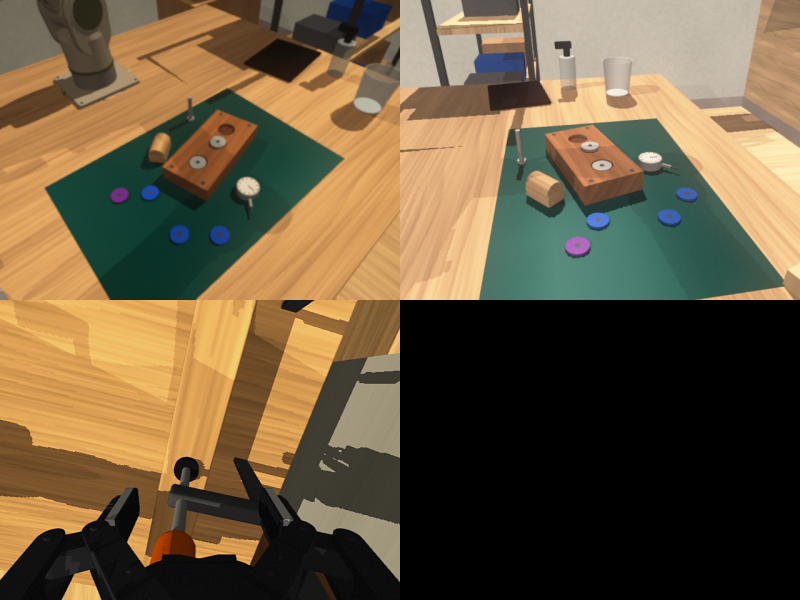

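Scene view (full-res pixels): four candidate round things lie off the caul, blue/purple look-alikes on the mat, e.g. (190,311) and (286,376). The grey disc at ≈(349,225) lies on the wood mid-caul and is the loose one. The grey one at ≈(316,261) is the seated disc, and the dark empty recess is at ≈(363,206). Next I swing the wrist camera over the caul.

```bash
python3 -m jog '[{"grip":-1,"slide":[4.8,0,0],"yaw":-0.09},{"grip":-1,"slide":[4.8,0,0],"yaw":-0.09},{"grip":-1,"slide":[4.8,0,0],"yaw":-0.09},{"grip":-1,"slide":[4.8,0,0],"yaw":-0.09},{"grip":-1,"slide":[4.8,0,0],"yaw":-0.09},{"grip":-1,"slide":[4.8,0,0],"yaw":-0.09},{"grip":-1,"slide":[4.8,0,0],"yaw":-0.09},{"grip":-1,"slide":[4.8,0,0],"yaw":-0.09}]'
python3 -m jog '[{"grip":-1,"slide":[4.8,0,0],"yaw":-0.09},{"grip":-1,"slide":[4.8,0,0],"yaw":-0.09},{"grip":-1,"slide":[4.8,0,0],"yaw":-0.09},{"grip":-1,"slide":[4.8,0,0],"yaw":-0.09},{"grip":-1,"slide":[4.8,0,0],"yaw":-0.09},{"grip":-1,"slide":[4.8,0,0],"yaw":-0.09},{"grip":-1,"slide":[4.8,0,0],"yaw":-0.09},{"grip":-1,"slide":[4.8,0,0],"yaw":-0.09}]'
python3 -m jog '[{"grip":-1,"slide":[4.8,0,0],"yaw":-0.09},{"grip":-1,"slide":[4.8,0,0],"yaw":0},{"grip":-1,"slide":[0,0,0],"yaw":0},{"grip":-1,"slide":[0,0,0],"yaw":0}]'
cat > look.py <<'E'
from h import *
import sys
k=sys.argv[1]
o=manip.get_obs(); c=manip.calibration("wrist"); im=manip.camera("wrist"); cv2.imwrite(f"pics/w{k}.png",im)
print(o["clock"],np.round(o["position"],4),np.round(R.from_quat(o["ee_rot"]).as_matrix()[:,0],3),np.round(R.from_quat(o["ee_rot"]).as_matrix()[:,2],4),np.round(o["ft_force"],1),round(o["grip_width"],3))
np.save(f"w{k}.npy",np.r_[np.array(c["camera_from_world"]).ravel(),c["vfov"],c["cx"],c["cy"]])
for t in ("disc","seated_disc","caul","empty_recess"):
    for m in manip.masks_of(t,"wrist")[:3]:
        ys,xs=np.nonzero(m["region"]); e=cv2.fitEllipse(np.c_[xs,ys][cv2.convexHull(np.c_[xs,ys].astype(np.int32),returnPoints=False).ravel()].astype(np.float32))
        print(t,round(m["conf"],2),np.round(m["centre"],1),m["region"].sum(),"ell",np.round(e[0],1),np.round(e[1],1),"z.051",np.round(at_z(c,e[0],.051),4))
E
python3 look.py 1
```

```text
clock: 2.15
position: [0.4677, -0.4096, 0.3039]
ee_rot: [0.887, 0.462, 0.0, 0.0]
ft_force: [0.0, -0.9, 1.3]
grip_width: 0.996
grasp_force: 0.0
clock: 2.95
position: [0.5775, -0.05, 0.304]
ee_rot: [0.668, 0.744, 0.0, 0.0]
ft_force: [0.4, 0.1, -0.4]
grip_width: 0.999
grasp_force: 0.0
clock: 3.35
position: [0.5629, 0.044, 0.3041]
ee_rot: [0.634, 0.773, -0.0, 0.0]
ft_force: [1.1, -1.7, -0.4]
grip_width: 1.004
grasp_force: 0.0
3.35 [0.5629 0.044  0.3041] [-0.196  0.981 -0.001] [ 5.e-04 -4.e-04 -1.e+00] [ 1.1 -1.7 -0.4] 1.004
disc 0.74 [314.3 175.2] 1413 ell [316.9 176.2] [41.7 42.8] z.051 [0.556  0.0791 0.051 ]
seated_disc 0.96 [235.2 363.2] 721 ell [235.6 361.7] [28.4 31.7] z.051 [ 0.5051 -0.1498  0.051 ]
seated_disc 0.85 [365.8 356.4] 671 ell [370.7 354.8] [27. 31.] z.051 [ 0.657  -0.1096  0.051 ]
seated_disc 0.73 [314.7 252.7] 1176 ell [314.8 253.9] [37.8 39.5] z.051 [5.696e-01 1.000e-04 5.100e-02]
caul 0.84 [307.6 158. ] 32526 ell [308.8 160.7] [192.2 326.8] z.051 [0.5456 0.0919 0.051 ]
empty_recess 0.81 [306.3 153.5] 32611 ell [313.4 161.8] [191.8 332.4] z.051 [0.55   0.0918 0.051 ]
```

View pics/w1.png

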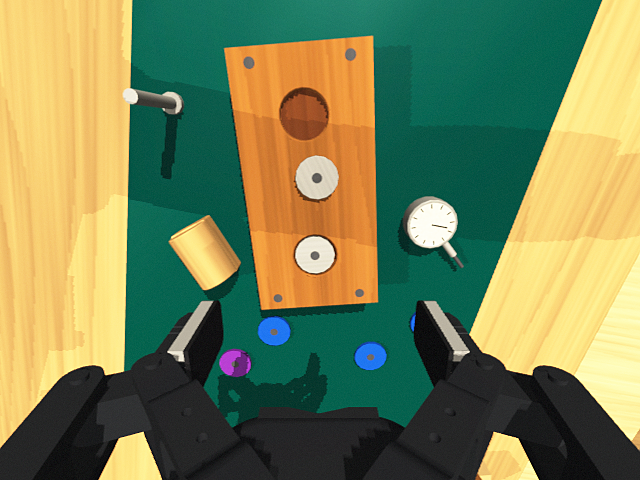

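The picture shows the caul top with corners (225,48), (373,37), (378,302), (261,310). The empty recess mouth is at ≈(304,113), the loose grey disc's dot at (317,178), and the grey disc seated in wood at (315,255). The blue and purple look-alikes lie on the mat below, and the bolt, pad and gauge are clear to the sides.

```bash
cat > m.py <<'E'
from h import *
from scipy.optimize import least_squares
def load(k):
    v=np.load(f"w{k}.npy"); return dict(camera_from_world=v[:16].reshape(4,4),vfov=v[16],cx=v[17],cy=v[18])
E
python3 - <<'E'
from m import *
c=load(1)
im=cv2.imread("pics/w1.png")
cor=np.float32([(225,48),(373,37),(378,302),(261,310)]).reshape(-1,1,2)
cor=cv2.cornerSubPix(cv2.cvtColor(im,6),cor,(5,5),(-1,-1),(3,50,.01)).reshape(-1,2); print(cor)
loc=[(.13,.065),(.13,-.065),(-.13,-.065),(-.13,.065)]
def f(p,uv=cor):
    C,S=np.cos(p[2]),np.sin(p[2])
    r=[proj(c,[p[0]+C*a-S*b,p[1]+S*a+C*b,p[3]])-u for (a,b),u in zip(loc,uv)]
    r.append((proj(c,[p[0]-.07*C,p[1]-.07*S,p[3]-.001])-(314.8,254.6)))
    return np.ravel(r)
s=least_squares(f,[.55,.06,1.8,.045],loss="soft_l1"); p=s.x; print("caul x y yaw ztop",p,np.round(s.fun,1))
u=np.array([np.cos(p[2]),np.sin(p[2])])
for d in (.07,-.07): print(d,p[:2]+u*d,proj(c,[*(p[:2]+u*d),p[3]]))
# disc height from scene + side
D1=ray(c,(316.9,177.5))
D=at_z(c,(316.9,177.5),.051)[:2]; print("disc",D)
v=D-p[:2]; print("disc in caul",v@u, v@[-u[1],u[0]])
for n,uv in(("scene",(348,223)),("side",(305,234))):
    im=cv2.imread(f"pics/{n}0.png"); cc=manip.calibration(n)
    P=tri(D1,ray(cc,uv)); print(n,P, "recess px",proj(cc,[*(p[:2]+u*.07),.045]),"disc px",proj(cc,[*D,.051]))
E
```

```text
[[223.41069   47.635563]
 [372.63684   35.199387]
 [377.58163  301.868   ]
 [260.93552  309.37033 ]]
caul x y yaw ztop [0.5516435  0.06403637 1.84091885 0.04592488] [ 0.1 -0.2 -0.2  0.  -0.1 -0.1  0.  -0.1  0.2  0.4]
0.07 [0.53296404 0.13149805] [303.55111695 114.62697732]
-0.07 [ 0.57032297 -0.0034253 ] [314.94328001 255.36099672]
disc [0.55625535 0.07788271]
disc in caul 0.012113581163315073 -0.008139502523549155
scene [0.55534296 0.07798112 0.05655129] recess px [362.05963786 206.31294155] disc px [348.85299487 225.86097063]
side [0.55637046 0.07745083 0.04791198] recess px [284.83297238 220.93899553] disc px [304.79443752 231.94478937]
```

Everything agrees: caul top at ≈0.046, recess at (0.533, 0.1315), disc at (0.556, 0.078), 58 mm apart along heading 113.5°. I'll push along tool +x with the two fingertips slightly apart behind the disc. First I line up and descend to hover.

```bash
python3 -m jog '[{"grip":0.53,"slide":[-0.6,0.9,0],"yaw":0},{"grip":0.53,"slide":[0,0,0],"yaw":-0.107},{"grip":0.53,"slide":[0,0,0],"yaw":-0.106},{"grip":0.53,"slide":[0,0,4],"yaw":0},{"grip":0.53,"slide":[0,0,4],"yaw":0},{"grip":0.53,"slide":[0,0,4],"yaw":0},{"grip":0.53,"slide":[0,0,4],"yaw":0},{"grip":0.53,"slide":[0,0,0],"yaw":0}]' 20
python3 -m jog '[{"grip":0.53,"slide":[0,0,0],"yaw":0},{"grip":0.53,"slide":[0,0,0],"yaw":0}]' 
python3 look.py 2
```

```text
clock: 4.4
position: [0.5709, 0.0374, 0.1388]
ee_rot: [0.55, 0.835, -0.002, -0.004]
ft_force: [-0.6, -0.9, -0.6]
grip_width: 0.233
grasp_force: 0.0
clock: 4.6
position: [0.5746, 0.0388, 0.1463]
ee_rot: [0.549, 0.836, 0.001, 0.001]
ft_force: [0.4, 0.0, -0.3]
grip_width: 0.236
grasp_force: 0.0
4.6 [0.5746 0.0388 0.1463] [-0.396  0.918 -0.001] [ 3.3e-03  2.0e-04 -1.0e+00] [ 0.4  0.  -0.3] 0.236
disc 0.9 [312.  201.3] 5315 ell [312.6 200.9] [81.5 83.1] z.051 [0.5556 0.0793 0.051 ]
seated_disc 0.61 [425.2 442. ] 456 ell [429.5 441. ] [15.7 48.6] z.051 [ 0.6889 -0.0378  0.051 ]
seated_disc 0.57 [304.2 326.8] 978 ell [281.5 329.1] [60.3 68.9] z.051 [0.5685 0.0032 0.051 ]
empty_recess 0.96 [299.4 147.9] 82035 ell [315.6  54.8] [291.4 816.6] z.051 [0.5309 0.1404 0.051 ]
```

View pics/w2.png

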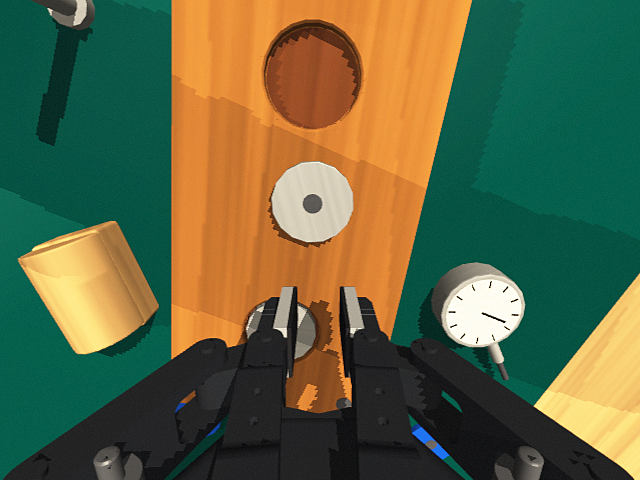

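Fingers are poised just behind the loose disc (dot at (312,203)). The recess is straight ahead at (313,74), the seated disc is partly hidden at (282,329), and the bystanders are clear. I'll work out the tool-frame offsets.

```bash
cat > rel.py <<'E'
from m import *
import sys
k=sys.argv[1]; a=list(map(float,sys.argv[2:]))
c=load(k); o=manip.get_obs(); M=R.from_quat(o["ee_rot"]).as_matrix(); p=np.array(o["position"])
for u,v,z in zip(a[::3],a[1::3],a[2::3]):
    P=at_z(c,(u,v),z); print(np.round(P,4),"tool mm",np.round(M.T@(P-p)*1e3,1))
print(p,"heights: tcp above wood",p[2]-.0455)
print("known recess tool mm",np.round(M.T@(np.array([.5330,.1315,.045])-p)*1e3,1))
E
python3 rel.py 2 312.5 203 .051 313 74 .045 289 290 .073 350 290 .073
```

```text
[0.5559 0.0783 0.051 ] tool mm [43.4 -0.7 94.1]
[0.5325 0.1336 0.045 ] tool mm [103.5  -0.2 100. ]
[0.5606 0.0393 0.073 ] tool mm [  5.7 -11.8  72.1]
[0.5875 0.0508 0.073 ] tool mm [ 5.7 17.4 72.1]
[0.57361685 0.03873844 0.14509856] heights: tcp above wood 0.09959855666361582
known recess tool mm [101.4  -0.6 100. ]
```

```bash
python3 -m jog '[{"grip":0.53,"slide":[0,-0.05,0.7],"yaw":0},{"grip":0.53,"slide":[0,0,0.7],"yaw":0},{"grip":0.53,"slide":[0,0,0.5],"yaw":0},{"grip":0.53,"slide":[0,0,0.1],"yaw":0},{"grip":0.53,"slide":[0,0,0],"yaw":0},{"grip":0.53,"slide":[0,0,0],"yaw":0}]' 
python3 -m jog '[{"grip":0.53,"slide":[0,0,0.2],"yaw":0},{"grip":0.53,"slide":[0,0,0],"yaw":0}]'
python3 -m jog '[{"grip":0.53,"slide":[0,0,0.2],"yaw":0},{"grip":0.53,"slide":[0,0,0],"yaw":0}]'
python3 look.py 3
```

```text
clock: 5.45
position: [0.5727, 0.0387, 0.124]
ee_rot: [0.549, 0.836, 0.0, 0.0]
ft_force: [0.6, -0.0, 0.0]
grip_width: 0.238
grasp_force: 0.0
clock: 5.65
position: [0.5726, 0.0386, 0.1218]
ee_rot: [0.549, 0.836, -0.0, 0.0]
ft_force: [0.2, -0.2, -0.2]
grip_width: 0.232
grasp_force: 0.0
clock: 5.85
position: [0.5725, 0.0385, 0.1197]
ee_rot: [0.549, 0.836, -0.0, -0.0]
ft_force: [-0.5, -1.3, 0.2]
grip_width: 0.235
grasp_force: 0.0
5.85 [0.5725 0.0385 0.1197] [-0.397  0.918 -0.   ] [-3.e-04 -1.e-04 -1.e+00] [-0.5 -1.3  0.2] 0.235
disc 0.79 [315.3 213.8] 7118 ell [317.  215.1] [94.9 95.9] z.051 [0.5555 0.0793 0.051 ]
seated_disc 0.74 [193.2 455.2] 320 ell [193.9 455. ] [11.2 41.4] z.051 [ 0.547  -0.0751  0.051 ]
seated_disc 0.74 [452.  468.3] 276 ell [453.3 464.3] [ 8.7 46.8] z.051 [ 0.684  -0.0236  0.051 ]
caul 0.63 [305.2 146.6] 96795 ell [317.   73.6] [349.3 783.9] z.051 [0.5336 0.13   0.051 ]
empty_recess 0.78 [300.1 147.2] 97267 ell [323.1  25.7] [348.3 905.7] z.051 [0.5294 0.1454 0.051 ]
```

View pics/w3.png

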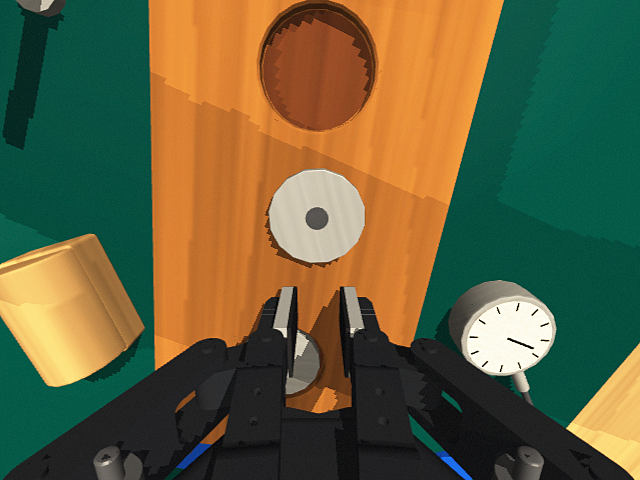

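The disc is ahead at (317,217), the recess at (318,66), and the fingertips are just above the wood with no contact yet. I'll feel for the wood in millimetre steps.

```bash
for i in 1; do :; done
python3 -m jog '[{"grip":0.53,"slide":[0,0,0.1],"yaw":0},{"grip":0.53,"slide":[0,0,0],"yaw":0}]' | grep -E "pos|ft"
python3 -m jog '[{"grip":0.53,"slide":[0,0,0.1],"yaw":0},{"grip":0.53,"slide":[0,0,0],"yaw":0}]' | grep -E "pos|ft"
```

```text
position: [0.5726, 0.0386, 0.1188]
ft_force: [-0.7, 0.2, -0.2]
position: [0.5727, 0.0386, 0.1179]
ft_force: [-0.1, -0.5, 0.8]
```

```bash
python3 -m jog '[{"grip":0.53,"slide":[0,0,0.1],"yaw":0},{"grip":0.53,"slide":[0,0,0],"yaw":0}]' | grep -E "pos|ft"
```

```text
position: [0.5727, 0.0386, 0.1179]
ft_force: [-5.1, -0.8, 11.5]
```

Wood found at TCP z 0.1179. I'll lift about 1.5 mm clear of it and push gently.

```bash
python3 -m jog '[{"grip":0.53,"slide":[0,0,-0.25],"yaw":0},{"grip":0.53,"slide":[0,0,0],"yaw":0},{"grip":0.53,"slide":[0.4,0,0],"yaw":0},{"grip":0.53,"slide":[0.4,0,0],"yaw":0},{"grip":0.53,"slide":[0.3,0,0],"yaw":0},{"grip":0.53,"slide":[0.2,0,0],"yaw":0},{"grip":0.53,"slide":[0.2,0,0],"yaw":0},{"grip":0.53,"slide":[0.2,0,0],"yaw":0}]'  | grep -E "pos|ft"
python3 -m jog '[{"grip":0.53,"slide":[0.2,0,0],"yaw":0},{"grip":0.53,"slide":[0.2,0,0],"yaw":0},{"grip":0.53,"slide":[0.2,0,0],"yaw":0},{"grip":0.53,"slide":[0.2,0,0],"yaw":0},{"grip":0.53,"slide":[0.2,0,0],"yaw":0},{"grip":0.53,"slide":[0.2,0,0],"yaw":0},{"grip":0.53,"slide":[0.2,0,0],"yaw":0},{"grip":0.53,"slide":[0.2,0,0],"yaw":0}]'  | grep -E "pos|ft"
python3 look.py 4
```

```text
position: [0.5658, 0.0542, 0.1194]
ft_force: [-0.0, -1.4, -0.7]
position: [0.5595, 0.069, 0.1194]
ft_force: [-0.1, -0.5, 1.0]
8.3 [0.5595 0.069  0.1194] [-0.397  0.918 -0.   ] [-0.e+00 -1.e-04 -1.e+00] [-0.1 -0.5  1. ] 0.234
disc 0.92 [319. 245.] 6579 ell [318.4 245.9] [90.  93.4] z.051 [0.5486 0.0972 0.051 ]
disc 0.67 [502.7 358.1] 4045 ell [497.4 364.3] [70.3 99.4] z.051 [0.6561 0.075  0.051 ]
seated_disc 0.75 [300.9 397.6] 777 ell [300.1 398.1] [27.1 43.3] z.051 [0.5733 0.016  0.051 ]
caul 0.72 [311.5 150.7] 97226 ell [311.9 158.8] [345.3 660.1] z.051 [0.5312 0.1308 0.051 ]
empty_recess 0.68 [311.6 151.1] 98311 ell [312.3 155.8] [339.4 680.5] z.051 [0.5308 0.1319 0.051 ]
```

View pics/w4.png

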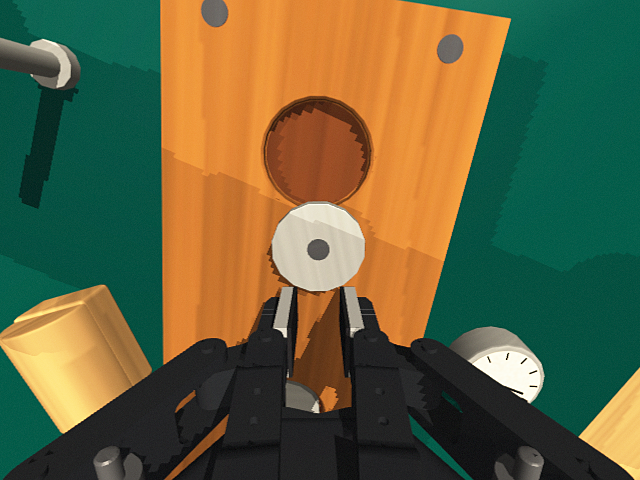

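The disc is being pushed squarely (dot at (318,249)) and its front is at the rim of the recess, centred at (317,152). About 38 mm to go.

```bash
python3 -m jog '[{"grip":0.53,"slide":[0.25,0,0],"yaw":0},{"grip":0.53,"slide":[0.25,0,0],"yaw":0},{"grip":0.53,"slide":[0.25,0,0],"yaw":0},{"grip":0.53,"slide":[0.25,0,0],"yaw":0},{"grip":0.53,"slide":[0.25,0,0],"yaw":0},{"grip":0.53,"slide":[0.25,0,0],"yaw":0},{"grip":0.53,"slide":[0.2,0,0],"yaw":0},{"grip":0.53,"slide":[0.2,0,0],"yaw":0}]'  | grep -E "pos|ft"
python3 -m jog '[{"grip":0.53,"slide":[0.2,0,0],"yaw":0},{"grip":0.53,"slide":[0.2,0,0],"yaw":0},{"grip":0.53,"slide":[0.2,0,0],"yaw":0},{"grip":0.53,"slide":[0.2,0,0],"yaw":0},{"grip":0.53,"slide":[0.2,0,0],"yaw":0},{"grip":0.53,"slide":[0.2,0,0],"yaw":0},{"grip":0.53,"slide":[0.2,0,0],"yaw":0},{"grip":0.53,"slide":[0.2,0,0],"yaw":0}]'  | grep -E "pos|ft"
python3 look.py 5
```

```text
position: [0.5519, 0.0865, 0.1194]
ft_force: [0.4, -1.0, -0.5]
position: [0.5455, 0.1012, 0.1194]
ft_force: [0.1, -0.8, -0.4]
10.15 [0.5455 0.1012 0.1194] [-0.397  0.918  0.   ] [-1.e-04 -0.e+00 -1.e+00] [ 0.1 -0.8 -0.4] 0.234
disc 0.82 [317.4 246.2] 6570 ell [318.3 246.1] [91.3 91.9] z.051 [0.5346 0.1293 0.051 ]
disc 0.74 [307.7 202.7] 67530 ell [319.1 177. ] [312.3 677.9] z.051 [0.5229 0.1573 0.051 ]
empty_recess 0.7 [308.8 200.6] 67073 ell [310.5 200.9] [328.7 584.7] z.051 [0.5235 0.1467 0.051 ]
```

View pics/w5.png

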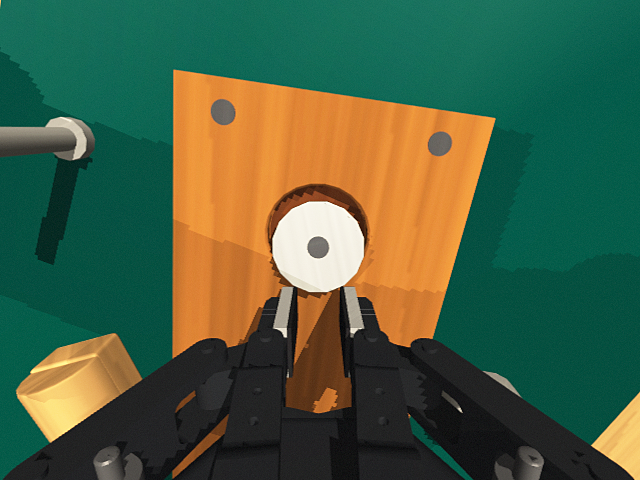

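The disc (dot (318,247)) is overhanging the recess, with a dark crescent still showing ahead at row 184–201. It's not fully in yet, so I push a few more millimetres.

```bash
python3 -m jog '[{"grip":0.53,"slide":[0.2,0,0],"yaw":0},{"grip":0.53,"slide":[0.1,0,0],"yaw":0},{"grip":0.53,"slide":[0.1,0,0],"yaw":0},{"grip":0.53,"slide":[0,0,0],"yaw":0}]'  | grep -E "pos|ft"
python3 look.py 6
python3 - <<'E'
import cv2,numpy as np
w=cv2.imread("pics/w6.png")[130:330,210:430]; s=cv2.imread("pics/side0.png")
from workcell import manip
s=manip.camera("side"); t=manip.camera("scene")
f=lambda x:cv2.resize(x,(400,364),interpolation=cv2.INTER_CUBIC)
cv2.imwrite("pics/c6.png",np.hstack([f(w),f(s[170:279,230:350])]))
E
```

```text
position: [0.544, 0.1049, 0.1194]
ft_force: [0.5, 0.6, 0.5]
10.8 [0.544  0.1049 0.1194] [-0.397  0.918  0.   ] [ 0.  0. -1.] [0.5 0.6 0.5] 0.233
disc 0.93 [316.8 244.5] 6059 ell [318.1 244.1] [86.6 89.6] z.051 [0.5326 0.1338 0.051 ]
caul 0.97 [309.4 201.4] 63378 ell [337.9 108.2] [315.1 813.8] z.051 [0.5174 0.1884 0.051 ]
empty_recess 0.9 [309.4 199.5] 64175 ell [305.  226.6] [334.1 532.5] z.051 [0.5242 0.1389 0.051 ]
```

View pics/c6.png

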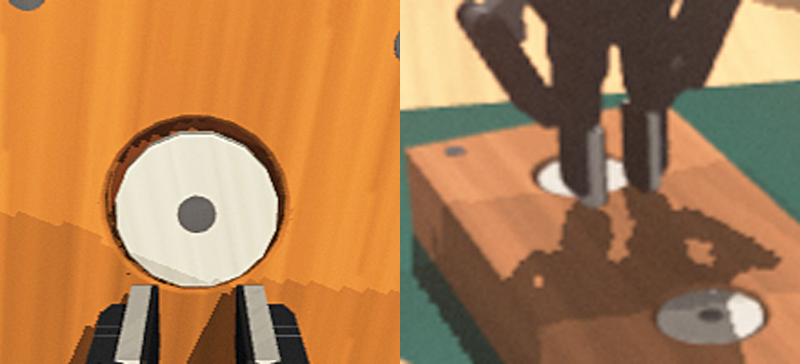

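It has dropped in: the crop shows the disc inside the recess with the rim visible all round. Now I back off, lift, shut the fingers and go above its centre.

```bash
python3 -m jog '[{"grip":0.53,"slide":[-0.5,0,0],"yaw":0},{"grip":0.53,"slide":[-0.5,0,0],"yaw":0},{"grip":0.53,"slide":[0,0,-1.5],"yaw":0},{"grip":1,"slide":[0,0,-1.5],"yaw":0},{"grip":1,"slide":[2,0,0],"yaw":0},{"grip":1,"slide":[1.9,0,0],"yaw":0},{"grip":1,"slide":[0,0,0],"yaw":0},{"grip":1,"slide":[0,0,0],"yaw":0}]'  | grep -E "pos|ft|wid"
python3 -m jog '[{"grip":1,"slide":[0,0,1],"yaw":0},{"grip":1,"slide":[0,0,1],"yaw":0},{"grip":1,"slide":[0,0,0.5],"yaw":0},{"grip":1,"slide":[0,0,0.2],"yaw":0},{"grip":1,"slide":[0,0,0],"yaw":0},{"grip":1,"slide":[0,0,0],"yaw":0}]'  | grep -E "pos|ft|wid"
python3 look.py 7
```

```text
position: [0.5329, 0.1315, 0.1506]
ft_force: [-0.0, -1.2, 0.4]
grip_width: 0.001
position: [0.5327, 0.1314, 0.1225]
ft_force: [0.1, 0.3, 0.0]
grip_width: 0.002
12.55 [0.5327 0.1314 0.1225] [-0.397  0.918  0.   ] [ 2.e-04  1.e-04 -1.e+00] [0.1 0.3 0. ] 0.002
disc 0.77 [314.  280.9] 2756 ell [317.6 295.9] [79.9 83.1] z.051 [0.5319 0.1352 0.051 ]
disc 0.19 [ 79.9 403.4] 3471 ell [ 86.7 410. ] [ 55.6 113.3] z.051 [0.4446 0.0224 0.051 ]
caul 0.83 [312.7 243.1] 43497 ell [313.3 267.4] [301.4 333.7] z.051 [0.5243 0.1479 0.051 ]
empty_recess 0.96 [313.9 240.6] 43516 ell [316.1 269.2] [305.3 330.9] z.051 [0.5258 0.1476 0.051 ]
```

View pics/w7.png

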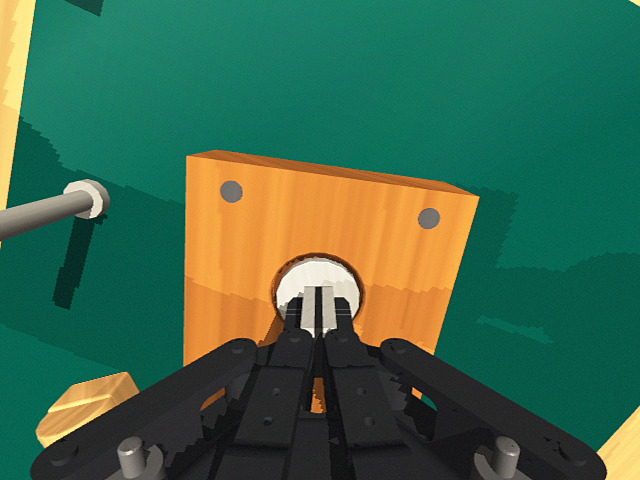

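The shut fingertips stand over the disc's middle (disc around (318,290)). Now I press down in small steps.

```bash
python3 -m jog '[{"grip":1,"slide":[0,0,0.2],"yaw":0},{"grip":1,"slide":[0,0,0.1],"yaw":0},{"grip":1,"slide":[0,0,0],"yaw":0}]'  | grep -E "pos|ft|wid"
python3 -m jog '[{"grip":1,"slide":[0,0,0.1],"yaw":0},{"grip":1,"slide":[0,0,0],"yaw":0}]'  | grep -E "pos|ft|wid"
python3 -m jog '[{"grip":1,"slide":[0,0,0.1],"yaw":0},{"grip":1,"slide":[0,0,0],"yaw":0}]'  | grep -E "pos|ft|wid"
```

```text
position: [0.5324, 0.1313, 0.1192]
ft_force: [0.1, -0.4, -0.5]
grip_width: -0.004
position: [0.5325, 0.1313, 0.1183]
ft_force: [0.2, -0.2, -0.2]
grip_width: -0.003
position: [0.5325, 0.1313, 0.1172]
ft_force: [-0.2, 0.4, 0.9]
grip_width: -0.001
```

```bash
python3 -m jog '[{"grip":1,"slide":[0,0,0.1],"yaw":0},{"grip":1,"slide":[0,0,0],"yaw":0}]'  | grep -E "pos|ft|wid"
```

```text
position: [0.5326, 0.1314, 0.1168]
ft_force: [-2.0, -0.6, 5.7]
grip_width: -0.004
```

```bash
python3 -m jog '[{"grip":1,"slide":[0,0,0.07],"yaw":0},{"grip":1,"slide":[0,0,0],"yaw":0},{"grip":1,"slide":[0,0,0],"yaw":0},{"grip":1,"slide":[0,0,0],"yaw":0}]'  | grep -E "pos|ft|wid"
python3 -m jog '[{"grip":1,"slide":[0,0,-0.4],"yaw":0},{"grip":1,"slide":[0,0,-1],"yaw":0},{"grip":1,"slide":[0,0,-3],"yaw":0},{"grip":1,"slide":[0,0,-4],"yaw":0},{"grip":1,"slide":[-3,0,-4],"yaw":0},{"grip":1,"slide":[-3,0,-2],"yaw":0},{"grip":1,"slide":[0,0,0],"yaw":0},{"grip":1,"slide":[0,0,0],"yaw":0}]'  | grep -E "pos|ft|wid"
python3 look.py 8; python3 - <<'E'
from workcell import manip
import cv2
s=manip.camera("side")
import numpy as np
w=cv2.imread("pics/w8.png")
cv2.imwrite("pics/c8.png",np.hstack([cv2.resize(w,(400,300)),cv2.resize(s[170:320,220:420],(400,300),interpolation=2)]))
E
```

```text
position: [0.5326, 0.1314, 0.1167]
ft_force: [-5.2, -1.8, 13.0]
grip_width: -0.002
position: [0.5565, 0.0757, 0.2603]
ft_force: [-0.4, 0.4, -0.6]
grip_width: -0.002
14.9 [0.5565 0.0757 0.2603] [-0.395  0.919 -0.   ] [ 9.e-04  1.e-04 -1.e+00] [-0.4  0.4 -0.6] -0.002
disc 0.74 [315.6 151.2] 1957 ell [317.8 153.3] [49.5 50.4] z.051 [0.5337 0.1314 0.051 ]
seated_disc 0.9 [288.8 291.5] 675 ell [296.3 297.7] [38.7 42.7] z.051 [0.5673 0.0022 0.051 ]
seated_disc 0.47 [318.4 405.5] 145 ell [321.7 404.7] [11.9 18.9] z.051 [ 0.6397 -0.1045  0.051 ]
caul 0.61 [304.6 197. ] 34119 ell [302.3 201.4] [244.4 308.2] z.051 [0.5373 0.0895 0.051 ]
empty_recess 0.71 [304.4 191.7] 34620 ell [306.9 192.6] [213.  338.6] z.051 [0.5381 0.098  0.051 ]
```

View pics/c8.png

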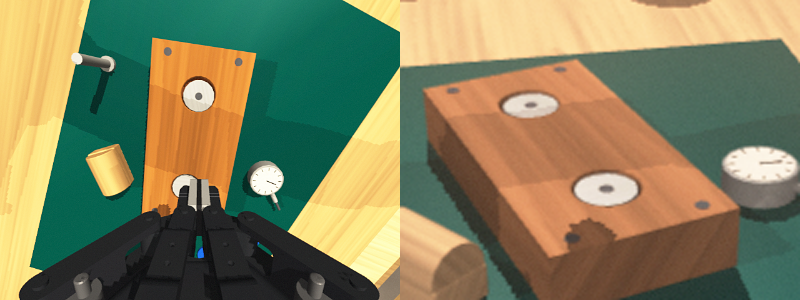

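Both discs lie flat in their recesses, the bystanders are undisturbed, and the arm is clear.

```bash
python3 -c "
from workcell import manip
print(manip.hand_in())"
```

```text
the job is handed in; nothing more can be done
None
```

The loose disc was slid into the empty recess and lies flat, and I pressed it home with about 13 N. The arm then came away with the other disc and the bystanders untouched, and I handed the job in at about 15 s of the 45 s allowed (no verdict was returned).

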